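Roll the focus wheel of the optics bench until the lens meets the marker

TASK

With a fingertip on top of the knurled wheel at the end of the optics bench, gently roll it, in as many strokes as it takes, to close the gap between the lens holder and the screen until the lens holder's pointer stands in line with the fin of the marker block beside the rail. Move the lens only by rolling the wheel: never touch the lens holder, and do not pinch the wheel or press it hard. Leave the other things on the table where they stand, and finish with the hand clear of everything.

Things in the scene. Friction and masses are not known exactly. Their poses are not given: they have to be found in the camera images.
- bench: School optics bench, screwed to the table: an aluminium rail 350 x 60 mm, 22 mm high. Origin on the table under the rail's middle line; y axis along the rail from the knurled wheel (y = -150 mm) to the white upright screen (y = +135 mm, 70 mm wide, top 100 mm high); z up. Its place and yaw differ each time.
- wheel: Knurled steel adjuster wheel at the bench's end, origin at its centre, 46 mm above the table. Radius 26 mm, 30 mm wide, axle level and square to the rail (along the bench's x). Grey cheeks on both sides, up to 62 mm above the table, leave only its top 10 mm open. A fingertip pressed on its top and drawn along the rail rolls it; lift the finger and set it back for another stroke.
- deck (a joint): How far the rail, with wheel, lens holder and screen, is pressed down on its soft rubber feet, m: 0 when free, 0.005 at the stop. It begins to yield at about 3 N, then 1 mm per 1.2 N, about 9 N at the stop, and comes up again when released.
- wheel_top (a point): Highest point of the free wheel, 72 mm above the table (does not turn or sink). Drawing the wheel's top along the bench's +y moves the lens holder towards the screen, 20 mm per radian of the wheel, i.e. 10 mm per 13 mm of rim travel; rolling back moves it back. Light friction (under 1.5 N at the rim) keeps it where it is left.
- lens_holder: Black lens holder on the rail: a foot 50 x 36 mm with an upright lens ring 57 mm across, top about 102 mm above the table. It slides along the rail when the wheel turns. Origin on its middle plane, 23 mm above the table, about 40 to 15 mm on the wheel side of the bench's origin at the start; it can go about 60 mm beyond that origin towards the screen. Not to be touched.
- pointer (a point): Outer end, at top, of the thin white pointer (5 mm wide) that sticks out of the lens holder's foot over the rail's edge (+x of the bench, the side away from the robot), 38 mm above the table.
- marker: Black marker block beside the rail's +x edge (away from the robot), 22 mm along the rail, with a thin white fin (5 mm wide, 28 mm long, top 38 mm above the table) on top that points at the rail. Fixed; its place along the rail differs each time. Origin on the table below the fin's rail-side end; axes parallel to the bench's; the fin's middle plane is y = 0.
- mark (a point): The rail-side end of the marker's fin, at its top, 38 mm above the table. The lens holder is set when the pointer's end faces this point across a 2 mm slit, both at the same place along the rail.
- battery: Bystander: loose upright round battery cell, 33 mm across, 61 mm tall; origin under its middle. Leave it where it is.
- weight: Bystander: loose small brass knobbed weight, 30 mm across, 42 mm tall; origin under its middle. Leave it where it is.
- magnet: Bystander: loose flat bar magnet, 20 x 70 x 12 mm; origin under its middle. Leave it where it is.
- glass_block: Bystander: loose clear glass block, 30 x 60 x 20 mm; origin under its middle. Leave it where it is.
- jar: Bystander: loose small clear jar with a cap, 48 mm across, 65 mm tall; origin under its middle. Leave it where it is.
- spare_ring: Bystander: loose flat black lens ring lying on the table, 54 mm across, 8 mm high; origin under its middle. Leave it where it is.
- cup: Bystander: loose white open cup, 66 mm across the rim, 70 mm tall; origin under its middle. Leave it where it is.

How it is judged (in metres and radians):
At the end, for the whole second after the job is handed in: The pointer's middle is within 3 mm, along the rail, of the middle of the marker's fin, and the lens holder is at rest (y of pointer in the frame of marker between -0.003 and 0.003 m and linear speed of lens_holder below 0.003 m/s); the robot touches nothing.
It fails at once if the lens holder is touched by the robot (over 0.5 N) (contact force between lens_holder and the fingers above 0.5 N or contact force between lens_holder and the arm above 0.5 N).
It fails at once if the wheel is pressed or pinched with more than 30 N (contact force between wheel and anything else above 30 N).
It fails at once if a loose thing is lifted, carried or pushed more than 15 mm (distance of any of battery, weight, magnet, glass_block, jar, spare_ring, cup from where it was at the start of the episode above 0.015 m).
It fails at once if a loose thing is tipped (angle between any of battery, weight, magnet, glass_block, jar, spare_ring, cup's own z axis and vertical above 0.4 rad).
It also fails if it takes over 48 s, if anything falls off the work surface, if the arm or the gripper's body presses on something with over 40 N, if the wrist force passes 120 N, or if a joint passes its speed limit or range.

ROBOT

A 6-joint arm with a two-finger parallel gripper is mounted at the origin on the work surface. World frame = base frame: x ahead of the robot, y to its left, z up, the work surface at z = 0. Lengths are in mm, angles in rad, forces in N, time in s.
With the tool pointing down it reaches from about 300 to 775 mm from the base axis. Payload 14.6 kg.
Tool frame: the origin (TCP) lies between the finger pads; the fingertips stand 25 mm ahead of it and the grasp point (between the pads) lies 6 mm ahead of it; z points along the fingers, y is the line along which they close (so a half turn about z gives the same grasp; the last joint's range is limited). The gripper opens to 94 mm and grips with 3 to 60 N. Pads are 16 mm wide; open, the fingers measure 119 mm over their backs; the gripper's body (75 mm by 177 mm) begins 78 mm behind the grasp point.
Start: joints at [-1.371, 0.3, 1.521, -0, 1.321, -0.067], TCP at [144.999, -530.533, 230.446] pointing down, gripper open.
Joint ranges: [-3.03, 3.03], [-0.79, 2.21], [0.23, 2.52], [-1.04, 4.18], [0, 3.07], [-2.55, 2.55]. Speed limits (rad/s): [2.22, 2.22, 2.57, 3.14, 3.14, 3.14].

INTERFACE

Orientations are given as [roll, pitch, yaw] about the fixed x, y, z axes, in that order (R = Rz(yaw) Ry(pitch) Rx(roll)).
In Python, from cell import manip gives the robot as it stands. The module is installed in compiled form; this text tells all that it offers.
- The arm moves only by the tool step_arm, never from a script. Its argument "series" is one flat list of numbers, 5 for each row, row after row: the shift along the world's x, y, z in mm, then the turn about the world's z in rad, then the closure, from 0 (fully open) to 1 (shut). In form: [dx, dy, dz, spin, jaw, dx, dy, dz, spin, jaw, ...]. A call has 1 to 20 rows; each row shifts and turns the commanded pose from where the row before left it; what a row does not reach is not made up. A row lasts 1/8 s, in which the tool goes at most 62.5 mm and 10.7 degrees, less where a joint would pass 70% of its speed; a pose out of reach is approached as far as the arm can. A call is refused whole if a number of a shift passes 62.5 or a number of a turn 0.188, either way. A call with a gripper value outside its range is refused whole. The fingers move at their own pace and stop on an object; "squeeze" is the grip in N (left out, the last holds). Time passes only in rows, so rows that do not move let the fingers close. It gives the time, the measured TCP pose, the force, the opening and the grip force at its end, in the units of the state.
- manip.read_state(): the state, without advancing time (a new reading comes with each control period).
- manip.camera(name): name is "scene" or "side" or "wrist"; returns (picture, depth): 384x512x3 uint8, blue, green, red; 384x512 float32, mm along the optical axis (not along the pixel's ray), 0 where there is no reading.
- manip.camera_info(name): a dict with "fovy" (degrees; the focal length in pixels is half the picture's height over the tangent of half this angle, whatever the lens; pixels are square), "cx", "cy" (the principal point, pixels), "eye" and "orientation" of the camera in the world. Camera axes: x right, y down, z forward; pixel columns grow to the right and rows downward; lengths in mm; the calibration is good to about 2 mm. A picture is of the moment at which its call begins: read the wrist's pose just before it. camera_info takes no time and is no camera call; for the wrist camera it gives the pose at the moment of the call.
- manip.sign_off(): hands the job in; it is judged then, once.
The state is a dict: "clock": time; "joints": joint angles; "qd": joint speeds; "effort": joint torques, N m; "eef_pos": TCP position; "eef_rot": TCP orientation; "wrist_force": force on the tool from outside, world axes, zero at the start; "moment": the same for the moment, N m; "finger_gap": finger opening in mm; "finger_force": force on a finger pad.
Only numpy, scipy, OpenCV 4.12 (cv2) and the standard library are available. Lean on these libraries where they do the work, as an engineer would, in place of code of your own. Each camera call takes 0.05 s, during which the arm holds its last target. There are 200 camera calls.

## Working session

There is one attempt and no reset: what is moved stays moved. The work goes in short steps, Python scripts to look and compute and a tool call to move; the robot and the scene stay as the last step left them, time stands still between calls to the robot, and variables do not carry over. Pictures are saved under pics/ and viewed, at most 10 in all, crops included, and the job is handed in when it is done.

Besides the shell and the picture viewer there is one more tool, called after ">>>" as name(argument=value, ...), one argument or row to a line, values as JSON. step_arm: Moves the arm, as the interface text tells. Its arguments: {"type":"object","properties":{"series":{"type":"array"},"squeeze":{"type":"number"}},"required":["series"]}

```bash
mkdir -p pics; cat > h.py <<'E'
import numpy as np, cv2
from scipy.spatial.transform import Rotation as R
from cell import manip
def cam(name):
    info=manip.camera_info(name); img,d=manip.camera(name)
    return info,img,d
def Rm(info):
    o=np.array(info["orientation"],float)
    return o if o.shape==(3,3) else (R.from_euler('xyz',o).as_matrix() if o.size==3 else None)
def f(info,h=384): return h/2/np.tan(np.radians(info["fovy"])/2)
def cloud(info,d):
    v,u=np.mgrid[:d.shape[0],:d.shape[1]]; k=f(info)
    p=np.dstack([(u-info["cx"])/k*d,(v-info["cy"])/k*d,d])
    return p@Rm(info).T+np.array(info["eye"])
def ray_z(info,u,v,z):
    r=Rm(info)@np.array([(u-info["cx"])/f(info),(v-info["cy"])/f(info),1.]); e=np.array(info["eye"])
    return e+r*(z-e[2])/r[2]
def proj(info,P):
    c=(np.atleast_2d(P)-np.array(info["eye"]))@Rm(info); return c[:,:2]/c[:,2:]*f(info)+[info["cx"],info["cy"]]
E
python3 - <<'E'
from h import *
import pickle
print(manip.read_state())
for n in ("scene","side"):
    i,im,d=cam(n); print(n,i); cv2.imwrite(f"pics/{n}0.png",im); pickle.dump((i,im,d),open(n+"0.pkl","wb"))
E
```

```text
{'clock': 0.0, 'joints': array([-1.37063103e+00,  3.00408543e-01,  1.52156647e+00, -5.85756545e-06,
        1.32066372e+00, -6.66001391e-02]), 'qd': array([-0.00098105, -0.00037766, -0.00034728,  0.00054466,  0.0008375 ,
       -0.00051727]), 'effort': array([-1.91110121e-03, -5.31809235e+01, -3.52733588e+01,  7.07719359e-02,
        2.44157261e-02, -8.48927789e-05]), 'eef_pos': array([ 144.93883531, -530.33060512,  229.9268027 ]), 'eef_rot': array([-3.14054852e+00, -6.39558843e-05,  2.66766858e-01]), 'wrist_force': array([-1.16292117, -0.47946535,  0.17408943]), 'moment': array([ 0.0105267 ,  0.0053904 , -0.03177292]), 'finger_force': 0.0, 'finger_gap': 93.87628609329197}
scene {'fovy': 42.05204649831619, 'cx': 251.13875133388885, 'cy': 191.94752185699846, 'eye': array([1274.24843258, -232.54026375,  804.95187762]), 'orientation': array([-2.31901635, -0.01485343,  1.1434596 ])}
side {'fovy': 42.17803457531099, 'cx': 258.8575330825051, 'cy': 190.87972539252073, 'eye': array([ 93.68586101, 704.80541116, 823.09204758]), 'orientation': array([-2.35994344, -0.01708032, -2.49760216])}
```

View pics/scene0.png

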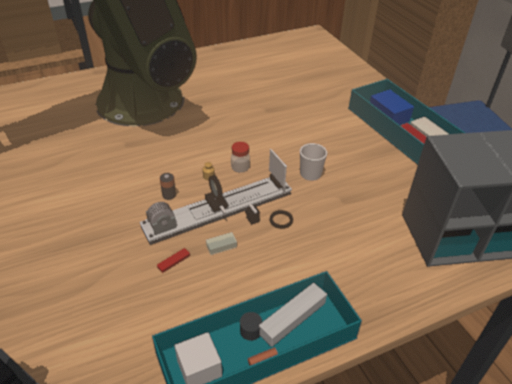

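View pics/side0.png

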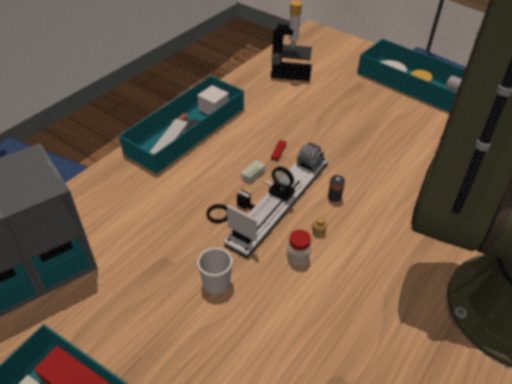

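The scene view shows the wheel at about (160,215), the lens at (215,190), the marker at (252,213) and the screen at (278,168). I'll fit the rail from depth.

```bash
python3 - <<'E'
from h import *
import pickle
for n,roi in (("scene",(130,140,300,250)),("side",(200,130,340,260))):
    i,im,d=pickle.load(open(n+"0.pkl","rb")); P=cloud(i,d)
    x0,y0,x1,y1=roi; p=P[y0:y1,x0:x1].reshape(-1,3)
    m=(p[:,2]>15)&(p[:,2]<28); q=p[m]
    # largest component in image
    M=np.zeros(d.shape,np.uint8); M[y0:y1,x0:x1]=m.reshape(y1-y0,x1-x0)
    k,lab,st,_=cv2.connectedComponentsWithStats(M); j=1+np.argmax(st[1:,4]); q=P[lab==j]
    r=cv2.minAreaRect(q[:,:2].astype(np.float32)); print(n,len(q),r,np.median(q[:,2]))
    print(cv2.boxPoints(r).round())
    t=p[(p[:,2]>64)&(p[:,2]<74)]; 
    for lo,hi in ((64,76),(90,106)):
        M[:]=0; M[y0:y1,x0:x1]=((p[:,2]>lo)&(p[:,2]<hi)).reshape(y1-y0,x1-x0)
        k,lab,st,_=cv2.connectedComponentsWithStats(M)
        for j in range(1,k):
            if st[j,4]>6: print(lo,st[j],P[lab==j].mean(0).round(1),P[lab==j].max(0).round(1))
E
```

```text
scene 1154 ((520.419189453125, -41.68486022949219), (66.1894760131836, 176.9769744873047), 2.7768568992614746) 19.96449903090695
[[ 483.   45.]
 [ 492. -132.]
 [ 558. -128.]
 [ 549.   48.]]
64 [232 141  18  12 140] [395.9 151.2  66.2] [417.4 170.7  69. ]
64 [270 158  16  21  68] [510.4 193.7  70. ] [541.3 197.5  75.7]
64 [209 180  14  18  55] [517.9  37.9  70.1] [542.5  45.2  75.5]
64 [149 201  23  16 229] [526.2 -90.5  69.9] [541.  -68.6  75.8]
90 [270 148  17  23 104] [508.2 194.   96.9] [543.4 199.1 102.8]
90 [210 175  12  13  76] [521.7  39.2  97.2] [537.2  45.7 103. ]
side 1888 ((515.27978515625, 43.9775390625), (61.74345016479492, 351.7362976074219), 3.4709436893463135) 21.384243770858347
[[ 474.  218.]
 [ 495. -133.]
 [ 557. -130.]
 [ 535.  221.]]
64 [301 142  19  15 165] [521.8 -85.4  70.3] [544.4 -68.9  75.8]
64 [271 174  23  13  91] [515.4  39.8  69.8] [540.7  46.1  75.9]
64 [227 215  30  17 108] [505.  194.2  70.1] [540.  197.7  75.9]
64 [289 229  22  18 289] [394.4 149.8  66.4] [415.8 170.4  69.4]
64 [200 247  32  13 148] [500.4 279.6  69.2] [520.6 308.   74.2]
90 [274 166  18  12  99] [513.1  38.9  96.9] [535.5  44.3 104.5]
90 [227 205  30  20 162] [503.9 193.8  97.4] [540.5 197.9 104. ]
```

>>> step_arm(
  series=[31.5,36.8,0,-0.017,1,31.5,36.8,0,-0.017,1,31.5,36.8,0,-0.017,1,31.5,36.8,0,-0.017,1,31.5,36.8,0,-0.017,1,31.5,36.8,0,-0.017,1,31.5,36.8,0,-0.017,1,31.5,36.8,0,-0.017,1,31.5,36.8,0,-0.017,1,31.5,36.8,0,-0.017,1,31.5,36.8,0,-0.017,1,31.5,36.8,0,-0.017,1,0,0,0,0,1,0,0,0,0,1],
  squeeze=15,
)

```text
clock: 1.85
eef_pos: [522.6, -89.2, 230.1]
eef_rot: [-3.141, 0.001, 0.063]
wrist_force: [-0.8, -0.8, 0.1]
finger_gap: 0.4
finger_force: 0.0
```

```bash
python3 - <<'E'
from h import *
import pickle
s=manip.read_state(); print({k:np.round(s[k],3) for k in ("clock","eef_pos","eef_rot","wrist_force","finger_gap")})
i,im,d=cam("wrist"); print(i); cv2.imwrite("pics/wrist0.png",im); pickle.dump((i,im,d),open("wrist0.pkl","wb"))
E
```

```text
{'clock': np.float64(1.85), 'eef_pos': array([522.612, -89.156, 230.102]), 'eef_rot': array([-3.141e+00,  1.000e-03,  6.300e-02]), 'wrist_force': array([-0.785, -0.847,  0.054]), 'finger_gap': np.float64(0.372)}
{'fovy': 60.48020973407804, 'cx': 256.0348150331334, 'cy': 192.44692283108827, 'eye': array([601.48064534, -83.98052489, 384.38155745]), 'orientation': array([ 2.86550694e+00,  6.99195890e-04, -1.50665634e+00])}
```

View pics/wrist0.png

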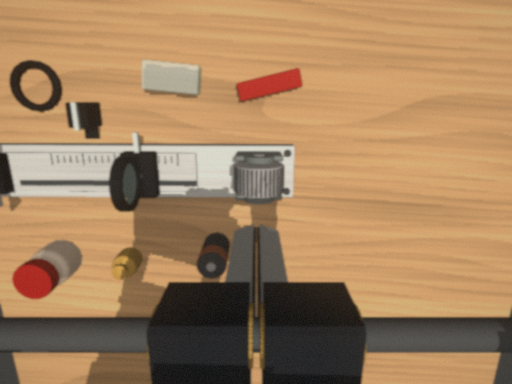

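The wrist view shows the wheel at (259,180), the pointer tip near (136,136) and the marker with its white fin near (80,115). I'll zoom in on the marker and pointer and take measurements.

```bash
python3 - <<'E'
from h import *
import pickle
i,im,d=pickle.load(open("wrist0.pkl","rb")); P=cloud(i,d)
c=cv2.resize(im[90:160,60:170],None,fx=7,fy=7,interpolation=cv2.INTER_CUBIC); cv2.imwrite("pics/crop0.png",c)
# rail axis from wrist depth
z=P[...,2]; M=((z>17)&(z<27)).astype(np.uint8)
k,lab,st,_=cv2.connectedComponentsWithStats(M); j=1+np.argmax(st[1:,4]); print(cv2.minAreaRect(P[lab==j][:,:2].astype(np.float32)))
M=((z>66)&(z<76)).astype(np.uint8); M[:, :200]=0; M[:140]=0;M[215:]=0
q=P[M>0]; print("wheel",len(q),q.min(0),q.max(0),q.mean(0),np.sort(q[:,2])[-10:])
g=z[95:145:3,64:152:3].round().astype(int)
np.set_printoptions(linewidth=250); print(g)
for n in ("scene0","side0"):
    ii,_,_=pickle.load(open(n+".pkl","rb")); print(n,proj(ii,[[545,45,38],[523,-88,72]]))
print(proj(i,[[523,-88,72]]))
E
```

```text
((509.1484680175781, 126.42903137207031), (59.62086868286133, 158.2573699951172), 3.62874174118042)
wheel 974 [ 506.9171714  -110.40090405   66.01258368] [537.99611014 -74.43993932  74.39557708] [523.1034875  -91.70247912  70.23092391] [73.40055394 73.40375824 73.43054945 73.43656837 73.47704085 73.49965977
 73.53769575 73.55004133 73.75912552 74.39557708]
[[  0  -1   0   0   0   0   2   0   0  -1   0   0   1  -1   1   1   1   0   0   0 384   0  -1   1   0   0  -1   0  -1   0]
 [  0   0   0  -1   1   1   1   1   0   1   0   0   0   1   1  -1   0   0   0   0   1  -1   1   3  -1   0  -1   1   1  -1]
 [  0  -1   0   0   0   0   0   0   1   0   0   1 384   1   0   0   1   1   0   0   0   1  -1   2   0   1   0  -1   0   0]
 [  0  34  35  37  38  34  34  35  29  21  16   6   0   1   1   0   0   1  -1   0   1   0   1   1   0   1   0   1  -1   0]
 [ -1  35  35  38  36  34  35  34  30  24  17  10   2   1   1   1  -2   1   0   0   0  -1   0   0   0   0   0   0   1   2]
 [  0  34  34  37  37  34  34  34  30  24  16  12   4   0   0   0  -1   1   1   0   1  -1   1   1   1  -1   0   1   0   0]
 [ 
[... 811 characters left out ...]
0   0   0   1  -1  -1   1   0   1   0  -1   0]
 [  0   0  -1   1   1   0  -1  10  10   9   9  10   0   0   0   0  -1   0  -1   1   0   1  -1  38  39   0  -1   0   2   1]
 [  0  -1   0   0   1   0   1   0   9   9   9   9   1  -1   1   0   0   1   1   2  -1   0   1  39  38   0   1  -1   0   0]
 [  1   0   0  -1   0   1   2   1   0   1  -1   0   0   0   0   1   0   0   0   1   1   1   1  39  38   0   1   1   1   0]
 [  3   3   3   4   3   3   1   3   3   1   1   0   3   3   2   2   2   1   2   1   1   2  -1   0  39  34  -1   1   1   1]]
scene0 [[223.21627207 206.45923529]
 [159.71335548 205.98196508]]
side0 [[268.55062562 184.91607685]
 [310.15872729 147.07650381]]
[[255.21577466 182.67616819]]
```

View pics/crop0.png

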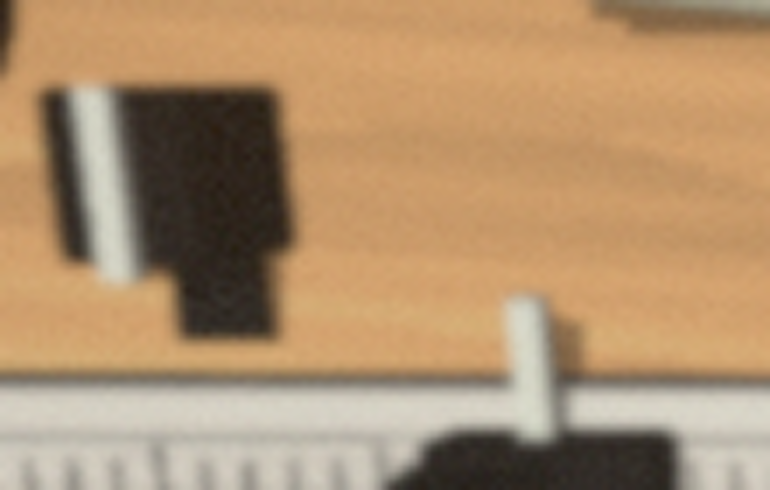

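The fin's end is at pixel (77.0,129.6) and the pointer's end at (134.7,132.1), both 38 mm high according to depth.

```bash
cat >> h.py <<'E'
TH=np.radians(3.55); BY=np.array([-np.sin(TH),np.cos(TH)]); BX=np.array([np.cos(TH),np.sin(TH)])
E
python3 - <<'E'
from h import *
import pickle
i,im,d=pickle.load(open("wrist0.pkl","rb"))
m=ray_z(i,77.0,129.6,38); p=ray_z(i,134.7,132.1,38); print(m,p,(m-p)[:2]@BY,(m-p)[:2]@BX, (np.array([523.1,-92])-p[:2])@BX)
E
```

```text
[559.21297068  99.66195338  38.        ] [560.48078749  40.00436055  38.        ] 59.62162112048103 2.428587441662685 -45.48271013406821
```

>>> step_arm(
  series=[1.1,-11.8,0,0,1,0,0,-40,0,1,0,0,-40,0,1,0,0,-40,0,1,0,0,-8,0,1,0,0,-3,0,1,0,0,0,0,1],
)

```text
clock: 2.78
eef_pos: [524.7, -101.2, 100.8]
eef_rot: [3.141, -0.002, 0.063]
wrist_force: [-0.3, 0.4, 0.7]
finger_gap: 0.7
finger_force: 0.0
```

>>> step_arm(
  series=[0,0,-2,0,1,0,0,-1,0,1,0,0,-1,0,1,0,0,0,0,1],
)

```text
clock: 3.28
eef_pos: [524.3, -100.7, 95.7]
eef_rot: [3.141, -0.0, 0.063]
wrist_force: [-0.5, 1.1, 3.3]
finger_gap: 0.1
finger_force: 1.6
```

>>> step_arm(
  series=[0,0,-1.5,0,1,0,0,0,0,1,-0.2,3,0,0,1,-0.2,3,0,0,1,-0.2,3,0,0,1,0,0,0,0,1],
)

```text
clock: 4.03
eef_pos: [523.7, -91.6, 94.3]
eef_rot: [3.142, -0.001, 0.063]
wrist_force: [-0.3, 1.2, 7.1]
finger_gap: 0.5
finger_force: 3.0
```

>>> step_arm(
  series=[-0.2,3,0,0,1,-0.2,3,0,0,1,-0.2,3,0,0,1,0,0,0,0,1],
)

```text
clock: 4.53
eef_pos: [523.1, -82.5, 94.2]
eef_rot: [-3.141, -0.001, 0.063]
wrist_force: [0.7, 2.3, 5.0]
finger_gap: 0.1
finger_force: 2.7
```

```bash
python3 - <<'E'
from h import *
import pickle
s=manip.read_state(); print(s["clock"],s["wrist_force"])
i,im,d=cam("wrist"); print(i["eye"]); pickle.dump((i,im,d),open("wrist1.pkl","wb"))
cv2.imwrite("pics/wrist1.png",im)
E
```

```text
4.525 [0.68723928 2.30584212 5.0045843 ]
[601.7695242  -77.31900984 248.58829273]
```

View pics/wrist1.png

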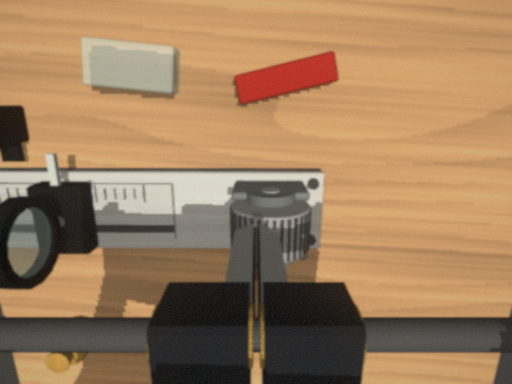

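The fingertip sits on the wheel. The pointer end is at about (51,155). I'll check how far the lens travelled.

```bash
python3 - <<'E'
from h import *
import pickle
i,im,d=pickle.load(open("wrist1.pkl","rb"))
p=ray_z(i,51.3,155,36.5); print(p,(p[:2]-[560.48,40.0])@BY)
E
```

```text
[558.80811957  53.1382967   36.5       ] 13.216608279973904
```

>>> step_arm(
  series=[0,0,10,0,1,1.1,-18,0,0,1,0,0,-6,0,1,0,0,-2.5,0,1,0,0,-1.5,0,1,0,0,0,0,1,-0.18,3,0,0,1,-0.18,3,0,0,1,-0.18,3,0,0,1,-0.18,3,0,0,1,-0.18,3,0,0,1,-0.2,3,0,0,1,0,0,0,0,1],
)

```text
clock: 6.2
eef_pos: [522.8, -82.1, 94.0]
eef_rot: [-3.141, 0.0, 0.063]
wrist_force: [-2.3, 0.7, 4.1]
finger_gap: 0.4
finger_force: 2.7
```

>>> step_arm(
  series=[0,0,10,0,1,1.1,-18,0,0,1,0,0,-6,0,1,0,0,-2.5,0,1,0,0,-1.5,0,1,0,0,0,0,1,-0.18,3,0,0,1,-0.18,3,0,0,1,-0.18,3,0,0,1,-0.18,3,0,0,1,-0.18,3,0,0,1,-0.2,3,0,0,1,0,0,0,0,1],
)

```text
clock: 7.82
eef_pos: [522.9, -82.1, 94.1]
eef_rot: [-3.141, 0.0, 0.063]
wrist_force: [-2.1, 2.3, 5.9]
finger_gap: 0.6
finger_force: 2.7
```

>>> step_arm(
  series=[0,0,40,0,1,0,0,50,0,1,1.1,-18,46,0,1,0,0,0,0,1,0,0,0,0,1],
)

```text
clock: 8.45
eef_pos: [523.6, -100.4, 228.8]
eef_rot: [-3.141, 0.001, 0.063]
wrist_force: [0.6, 0.1, -1.3]
finger_gap: -0.0
finger_force: 0.0
```

```bash
python3 - <<'E'
from h import *
import pickle
s=manip.read_state(); print(s["clock"],s["eef_pos"],s["wrist_force"])
i,im,d=cam("wrist"); pickle.dump((i,im,d),open("wrist2.pkl","wb"))
print(proj(i,[[559.2,99.66,38]]))
cv2.imwrite("pics/crop2.png",cv2.resize(im[90:160,50:160],None,fx=7,fy=7,interpolation=cv2.INTER_CUBIC))
E
```

```text
8.45 [ 523.61903175 -100.3714083   228.84951761] [ 0.64077835  0.07534381 -1.30645779]
[[ 65.67041319 129.94911851]]
```

View pics/crop2.png

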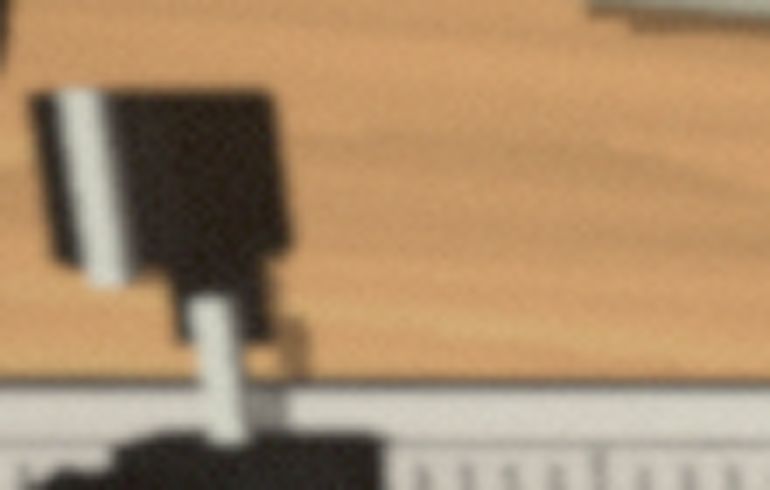

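The pointer is now at (80.3,132.3) and the fin at (66.0,130.4), so the remaining gap is about 14 px.

```bash
python3 - <<'E'
from h import *
import pickle
i,im,d=pickle.load(open("wrist2.pkl","rb"))
m=ray_z(i,66.0,130.4,38); p=ray_z(i,80.3,132.3,38); print(m,p,(m-p)[:2]@BY)
E
```

```text
[558.75798021  99.36269181  38.        ] [557.74672198  84.74777144  38.        ] 14.524259775841886
```

>>> step_arm(
  series=[0,0,-50,0,1,0,0,-50,0,1,0,0,-26,0,1,0,0,-6,0,1,0,0,-2.5,0,1,0,0,-1.5,0,1,0,0,0,0,1,-0.18,3,0,0,1,-0.18,3,0,0,1,-0.18,3,0,0,1,-0.18,3,0,0,1,-0.18,3,0,0,1,-0.06,1,0,0,1,0,0,0,0,1],
)

```text
clock: 10.25
eef_pos: [523.4, -84.4, 94.5]
eef_rot: [3.142, -0.001, 0.063]
wrist_force: [-2.4, 0.6, 5.5]
finger_gap: 0.6
finger_force: 2.7
```

>>> step_arm(
  series=[0,0,40,0,1,0,0,50,0,1,1,-16,46,0,1,0,0,0,0,1,0,0,0,0,1],
)

```text
clock: 10.88
eef_pos: [523.8, -100.4, 229.0]
eef_rot: [-3.141, 0.001, 0.063]
wrist_force: [0.1, 0.4, -0.6]
finger_gap: 0.6
finger_force: 0.0
```

```bash
python3 - <<'E'
from h import *
import pickle
s=manip.read_state(); print(s["clock"],s["eef_pos"],s["wrist_force"])
i,im,d=cam("wrist"); pickle.dump((i,im,d),open("wrist3.pkl","wb"))
cv2.imwrite("pics/crop3.png",cv2.resize(im[95:155,30:110],None,fx=10,fy=10,interpolation=cv2.INTER_CUBIC))
E
```

```text
10.875 [ 523.75620171 -100.4110908   229.04649941] [ 0.07740294  0.35661342 -0.60249142]
```

View pics/crop3.png

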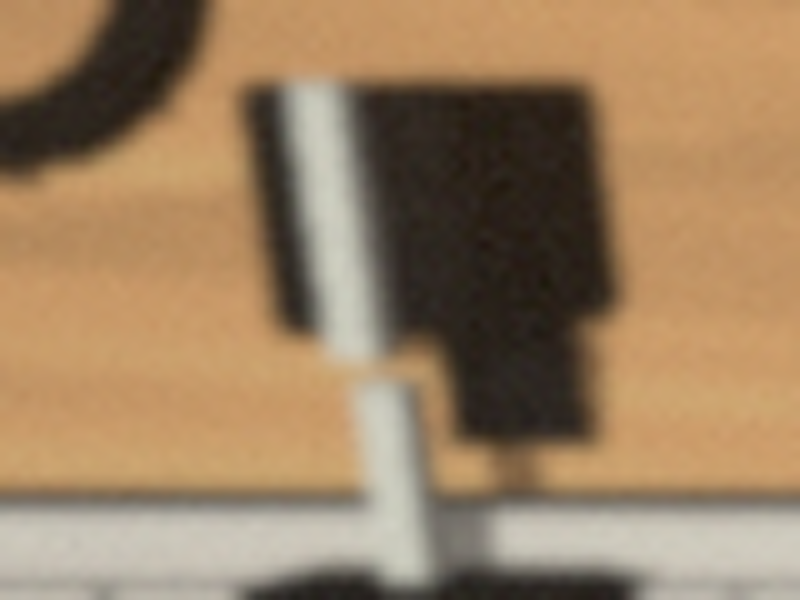

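The pointer is still about 2.7 mm short, so I'll roll one small stroke.

>>> step_arm(
  series=[0,0,-50,0,1,0,0,-50,0,1,-0.4,6,-26,0,1,0,0,-6,0,1,0,0,-2.5,0,1,0,0,-1.5,0,1,0,0,0,0,1,-0.1,1.8,0,0,1,-0.1,1.7,0,0,1,0,0,0,0,1,0,0,0,0,1],
)

```text
clock: 12.3
eef_pos: [523.8, -91.5, 95.1]
eef_rot: [3.141, -0.002, 0.063]
wrist_force: [-3.4, 0.9, 5.6]
finger_gap: 0.4
finger_force: 2.6
```

>>> step_arm(
  series=[0,0,40,0,1,0,0,50,0,1,0,0,46,0,1,0,50,0,0,1,0,60,0,0,1,0,60,0,0,1,0,0,0,0,1,0,0,0,0,1],
)

```text
clock: 13.3
eef_pos: [523.6, 78.4, 230.4]
eef_rot: [3.141, -0.001, 0.063]
wrist_force: [-0.5, -0.0, -0.7]
finger_gap: 0.3
finger_force: 0.0
```

```bash
python3 - <<'E'
from h import *
import pickle
s=manip.read_state(); print(s["clock"],s["eef_pos"],s["wrist_force"])
i,im,d=cam("wrist"); pickle.dump((i,im,d),open("wrist4.pkl","wb"))
u,v=proj(i,[[559,99.5,38]])[0].astype(int); print(u,v)
u0,v0=u-40,v-30; print(u0,v0)
cv2.imwrite("pics/crop4.png",cv2.resize(im[v0:v0+60,u0:u0+80],None,fx=10,fy=10,interpolation=cv2.INTER_CUBIC))
E
```

```text
13.3 [523.6434548   78.41730649 230.43566745] [-0.46223503 -0.04614055 -0.7249923 ]
238 141
198 111
```

View pics/crop4.png

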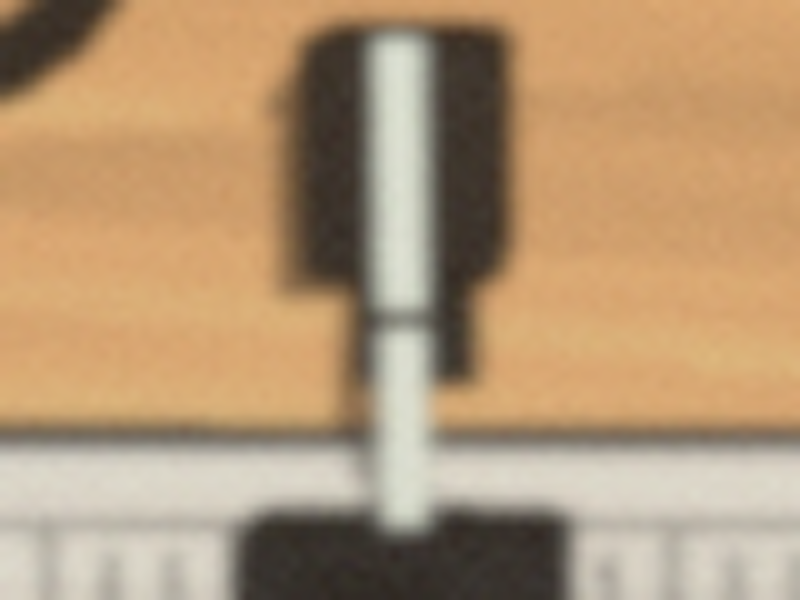

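The picture looks straight down on the pair. The fin's end is centred at crop x≈403 and the pointer at x≈403, so they line up to within 0.5 mm. The hand is high and clear, with the tips at z≈205 mm, so I'll hand in.

```bash
python3 -c "
from cell import manip
print(manip.sign_off())"
```

```text
the job is handed in; nothing more can be done
None
```

I rolled the wheel in five gentle strokes (wrist force readings of 4 to 7 N) until the lens holder's pointer lined up with the marker's fin to within about 0.5 mm, and handed the job in at about 13 s with the hand clear; sign-off returned no verdict.

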